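# Sample two shades with a metal applicator wand

### The arm

A 7-joint arm with a two-finger parallel gripper is mounted at the origin on the work surface. World frame = base frame: x ahead of the robot, y to its left, z up, the work surface at z = 0. Lengths are in mm, angles in rad, forces in N, time in s.
With the tool pointing down it reaches from about 400 to 875 mm from the base axis. Payload 4.4 kg.
Tool frame: the origin (TCP) lies on the centre line of the jaws, within the pads' length; the fingertips stand 25 mm ahead of it and the grasp point (between the pads) lies 6 mm ahead of it (ctrl.finger_overhang is the distance from the TCP to the fingertips, in mm); z points along the fingers, y is the line along which they close (so a half turn about z gives the same grasp; the last joint's range is limited). The gripper opens to 85 mm and grips with 20 to 120 N. Pads are 22 mm wide; open, the fingers measure 114 mm over their backs; the gripper's body (76 mm by 85 mm) begins 54 mm behind the grasp point. The pads swing forward as they close: fully open they stand 13 mm farther back than shut.
Start: joints at [-0.066, 0.628, 0.038, 1.517, -0.027, 0.996, -0.02], TCP at [650.013, 0.026, 256.313] pointing down, gripper open.
Joint ranges: [-3.06, 3.06], [-0.37, 2.12], [-1.25, 1.32], [0.18, 2.47], [-1.1, 4.24], [0.23, 1.98], [-2.94, 2.94]. Speed limits (rad/s): [2.57, 2.57, 3.14, 3.14, 3.14, 3.14, 3.14].

### API

Orientations are given as [roll, pitch, yaw] about the fixed x, y, z axes, in that order (R = Rz(yaw) Ry(pitch) Rx(roll)).
In Python, from cell import ctrl gives the robot as it stands. The module is installed in compiled form; this text tells all that it offers.
- The arm moves only by the tool play_rows, never from a script. Its argument "targets" is a list of rows, each a list of 5 numbers: the closure, from 0 (fully open) to 1 (shut), then the shift along the tool's x, y, z in cm, then the turn about the tool's z in degrees. In form: [[gripper, dx, dy, dz, spin], ...]. A call has 1 to 10 rows; each row is the pose to reach, as a shift and turn from the pose commanded when the call began, along the tool's axes at that moment; what a row does not reach only later rows make up. A row lasts 1/10 s, in which the tool goes at most 50 mm and 8.59 degrees, less where a joint would pass 70% of its speed; a pose out of reach is approached as far as the arm can. A call with a gripper value outside its range is refused whole. The fingers move at their own pace and stop on an object; the grip force is fixed at half the most. Time passes only in rows, so rows that repeat a pose let the fingers close. It gives the time, the measured TCP pose, the force, the opening and the grip force at its end, in the units of the state.
- ctrl.read_state(): the state, without advancing time (a new reading comes with each control period).
- ctrl.get_image(name): name is "scene" or "side" or "wrist"; returns (picture, depth): 480x640x3 uint8, red, green, blue; 480x640 float32, mm along the optical axis (not along the pixel's ray), 0 where there is no reading.
- ctrl.calibration(name): a dict with "vfov" (degrees; the focal length in pixels is half the picture's height over the tangent of half this angle, whatever the lens; pixels are square), "cx", "cy" (the principal point, pixels), "extrinsics" (4x4, takes a point from camera to world coordinates); the wrist camera has in their place "mount" (4x4, takes a point from camera to tool coordinates, whose origin is the TCP and whose axes are the flange's). Camera axes: x right, y down, z forward; pixel columns grow to the right and rows downward; lengths in mm; the calibration is good to about 2 mm. A picture is of the moment at which its call begins: read the wrist's pose just before it. calibration takes no time and is no camera call.
- ctrl.finish_job(): hands the job in; it is judged then, once.
Trained networks look in the newest picture that a camera, given by its name, has taken for a name from the list of things; names that differ only in an ending like _2 or _b are one class to them, and where a whole thing is asked for, a point or a joint stands for the part that bears it (a point fixed in the world has none). Each returns a list of dicts, best first, with "confidence" (0 to 1); they miss things now and then, are a little off and sometimes report something else, mostly with a low value. They report only what shows in the picture. A call takes as long as a camera call.
- ctrl.search_frame(camera, name): "bbox" ([left, top, right, bottom] in pixels, round what is visible of it).
- ctrl.trace(camera, name): "pixels" (480x640 bool, what is visible of it) and "bbox" ([left, top, right, bottom] in pixels, round what is visible of it).
The state is a dict: "clock": time; "qpos": joint angles; "qd": joint speeds; "tau": joint torques, N m; "eef_pos": TCP position; "tool_rot": TCP orientation; "force": force on the tool from outside, world axes, zero at the start; "torque": the same for the moment, N m; "width": finger opening in mm; "gripper_force": force on a finger pad.
Only numpy, scipy, OpenCV 4.12 (cv2) and the standard library are available. Lean on these libraries where they do the work, as an engineer would, in place of code of your own. Each camera call takes 0.05 s, during which the arm holds its last target. There are 200 camera calls.

### The job

Take the metal applicator wand from its sloping stand and, with its ball tip, touch first the round powder pan of the open palette, then the square one, then the flat middle of the white ceramic tray, resting gently on each for about half a second; the pans sit at unknown depths in their wells and must not be pushed in. Leave the six-sided pan untouched and the other things on the vanity undisturbed. Finally put the wand back in its stand as it was and let go.

Things in the scene. Friction and masses are not known exactly. Their poses are not given: they have to be found in the camera images.
- wand: Loose metal wand, 180 mm, about 60 g. Origin on its axis at the middle of the grip, +x towards the ball tip (end at x = 95 mm). Handle: 12 x 12 mm square bar, x = -85 to 40 mm, flats facing its y and z. Brass collar disc, 26 mm diameter, x = 39 to 45. Then a 12 mm round neck to x = 60, a 7 mm rod and an 8 mm ball. Hold it with 60 N or more, or it swivels in the fingers when its tip is pushed.
- wand_tip (a point): The very end of the wand's ball tip (ball of 8 mm diameter; the ball's centre is 4 mm back along the wand).
- stand: Fixed steel stand, foot 160 x 70 x 8 mm (x, y, z), origin under its centre. Two U forks open upward, low at x = 37 mm, high at x = -34 mm, carry the wand along x, sloping 40 degrees, tip down towards +x. Fork floors 16 mm wide, flaring to 30 mm. The collar lies against the up-slope face of the low fork and stops the wand sliding down: set it back with the collar up-slope of that fork.
- stand_mid (a point): Point of the stand, 86 mm above the table, where the wand's origin lies when in place. About 60 mm of handle here is free; gripped from straight above, fingers closing along the stand's y, the wand lifts straight up and is held tip low; it goes back straight down.
- stand_tip (a point): Point of the stand, 25 mm above the table, where the end of the wand's tip lies when the wand is in its place.
- palette: Open black clamshell palette, fixed. Base 90 x 190 x 22 mm (x, y, z), origin under its centre; brass latch button on the -x edge; mirrored lid lies open beyond the +x edge, rising at 20 degrees to 55 mm high. In the base three wells, 52 x 52 mm, 16 mm deep, in a row along y, 60 mm apart, one powder pan in each; which is where varies.
- pan_round: Well of the round powder pan (disc, 42 mm diameter, 5 mm thick); origin mid-floor of the well, 6 mm above the table. The pan's flat top is at an unknown height, 5 to 14 mm above this origin: find it by touch. It does not give under a gentle touch; more than 15 N is too hard.
- well_round (a point): Centre of the mouth of the round pan's well, level with the palette's rim, 22 mm above the table. The tip should touch within about 18 mm of it in plan.
- pan_square: The same for the square powder pan (40 x 40 x 5 mm): origin at the middle of its well's floor, pan's top 5 to 14 mm above it, unknown and independent of the other.
- well_square (a point): Centre of the mouth of the square pan's well, as for the round one.
- pan_hex: The same for the six-sided powder pan (38 mm across flats), which must not be touched.
- tray: Fixed white ceramic tray, 115 x 150 mm (x by y), origin under its centre; floor's upper face 6 mm above the table, edges gently raised to about 13 mm. Touch it with no more than 15 N too.
- tray_mid (a point): Centre of the tray's floor, on its upper face. Touch within 35 mm of it.
- lipstick_a: Gold lipstick tube standing upright, 21 mm diameter, 76 mm high, loose; origin under its foot. Leave alone.
- lipstick_b: A second such tube. Leave alone.
- comb: Tortoiseshell comb lying flat, 150 mm long (its x) by 34 mm, 4 mm thick, loose; origin under its middle. Leave alone.
- perfume: Amber glass bottle, 52 mm diameter, 105 mm high, loose; origin under its foot. Leave alone.
- cream_jar: White cream jar, 68 mm diameter, 50 mm high, loose; origin under its foot. Leave alone.
- vanity_mirror: Hand mirror lying flat, disc of 110 mm diameter about its origin with a 100 mm handle to -x, 10 mm thick, loose. Leave alone.

How it is judged (in metres and radians):
On the way, in this order (a step that is already met when the one before it is completed fails the run):
1. the wand is lifted clear of its stand (distance between wand and stand_mid above 0.04 m and contact force between wand and stand below 0.05 N and contact force between the fingers and wand above 1 N), for 0.1 s.
2. the wand's tip rests on the round pan (horizontal distance between wand_tip and well_round below 0.022 m and contact force between wand and pan_round above 0.4 N), for 0.25 s.
3. the wand's tip rests on the square pan (horizontal distance between wand_tip and well_square below 0.026 m and contact force between wand and pan_square above 0.4 N), for 0.25 s.
4. the wand's tip rests on the middle of the tray (horizontal distance between wand_tip and tray_mid below 0.04 m and contact force between wand and tray above 0.4 N), for 0.25 s.
At the end, for the whole second after the job is handed in: The wand lies still in both forks of its stand, its tip and its middle within 12 mm of their home points and flat side up as at the start (within about 18 degrees) (distance between wand_tip and stand_tip below 0.012 m and distance between wand and stand_mid below 0.012 m and angle between the z axis of wand and the y axis of stand_mid, either way round above 1.25 rad and contact force between wand and stand above 0.05 N and linear speed of wand below 0.02 m/s); the robot touches nothing.
It fails at once if the round pan, the square pan or the tray is pressed with more than 15 N (contact force between wand and pan_round above 15 N or contact force between wand and pan_square above 15 N or contact force between wand and tray above 15 N).
It fails at once if the six-sided pan is touched (contact force between any of wand, the fingers, the arm and pan_hex above 0.5 N).
It fails at once if a bystander is moved more than 25 mm (distance of any of lipstick_a, lipstick_b, comb, perfume, cream_jar, vanity_mirror from where it was at the start of the episode above 0.025 m).
It also fails if it takes over 64 s, if anything falls off the work surface, if the arm or the gripper's body presses on something with over 40 N, if the wrist force passes 120 N, or if a joint passes its speed limit or range.

## Working session

There is one attempt and no reset: what is moved stays moved. The work goes in short steps, Python scripts to look and compute and a tool call to move; the robot and the scene stay as the last step left them, time stands still between calls to the robot, and variables do not carry over. Pictures are saved under pics/ and viewed, at most 10 in all, crops included, and the job is handed in when it is done.

Besides the shell and the picture viewer there is one more tool, called after "Emit:" as name(argument=value, ...) on one line, values as JSON. play_rows: Moves the arm, as the interface text tells. Its arguments: {"type":"object","properties":{"targets":{"type":"array"}},"required":["targets"]}

```bash
mkdir -p pics
cat > h.py <<'E'
from cell import ctrl
import numpy as np, cv2
from scipy.spatial.transform import Rotation as R
def T(st):
    M=np.eye(4); M[:3,:3]=R.from_euler('xyz',st['tool_rot']).as_matrix(); M[:3,3]=st['eef_pos']; return M
def look(cam):
    st=ctrl.read_state(); im,d=ctrl.get_image(cam); c=ctrl.calibration(cam)
    E=np.array(c['extrinsics']) if 'extrinsics' in c else T(st)@np.array(c['mount'])
    f=240/np.tan(np.radians(c['vfov']/2)); return im,d,E,f,c['cx'],c['cy']
def cloud(L):
    im,d,E,f,cx,cy=L; v,u=np.mgrid[:480,:640]
    P=np.stack([(u-cx)/f*d,(v-cy)/f*d,d],-1); return P@E[:3,:3].T+E[:3,3]
def save(n,im): cv2.imwrite('pics/'+n+'.png',cv2.cvtColor(im,cv2.COLOR_RGB2BGR))
E
python3 - <<'E'
from h import *
s=ctrl.read_state(); print(s)
ims=[]
for cam in('scene','side','wrist'):
    L=look(cam); P=cloud(L); np.savez(cam+'.npz',P=P,im=L[0],d=L[1]); save(cam,L[0])
    print(cam,L[2].round(2).tolist(),L[3])
    for n in ('wand','stand','palette','pan_round','pan_square','pan_hex','tray','comb','lipstick_a','perfume','cream_jar','vanity_mirror'):
        for r in ctrl.trace(cam,n)[:2]:
            m=r['pixels']&(L[1]>0); p=P[m]
            if len(p): print(n,round(r['confidence'],2),np.round(r['bbox']).tolist(),np.median(p,0).round(),np.percentile(p,2,axis=0).round(),np.percentile(p,98,axis=0).round())
E
```

```text
{'clock': 0.0, 'qpos': array([-0.06578501,  0.62934912,  0.03839901,  1.51838965, -0.02702568,
        0.99628954, -0.01997518]), 'qd': array([ 0.00045755, -0.00140336, -0.00090822, -0.00071259, -0.00266706,
       -0.00019957,  0.00043016]), 'tau': array([-1.11932164e-03, -5.63405585e+01,  1.22606792e+00, -1.93450052e+01,
        1.09587883e-02,  1.05136272e-02, -8.84369996e-06]), 'eef_pos': array([6.49412568e+02, 5.08529289e-02, 2.55379385e+02]), 'tool_rot': array([-3.13967310e+00, -2.08765040e-05,  1.57082641e+00]), 'force': array([ 0.09839845,  0.17996805, -0.93202064]), 'torque': array([-0.01367863, -0.0108482 ,  0.01736816]), 'gripper_force': 0.0, 'width': 85.27459887229398}
scene [[0.5, 0.6, -0.62, 1266.11], [0.87, -0.35, 0.36, -321.19], [-0.0, -0.72, -0.7, 862.34], [0.0, 0.0, 0.0, 1.0]] 510.7725242554814
wand 0.93 [383.0, 167.0, 416.0, 239.0] [549. 294.  88.] [489. 288.  29.] [613. 307. 142.]
stand 0.66 [365.0, 183.0, 423.0, 253.0] [547. 290.   9.] [473. 261.   2.] [626. 329. 102.]
stand 0.3 [290.0, 276.0, 318.0, 297.0] [611.   8.  18.] [591. -12.  13.] [631.  30.  21.]
palet
[... 2791 characters left out ...]

wrist [[1.0, 0.0, -0.0, 650.37], [0.0, -0.95, -0.31, 80.84], [-0.0, 0.31, -0.95, 373.87], [0.0, 0.0, 0.0, 1.0]] 400.8458754092845
pan_round 0.58 [266.0, 219.0, 327.0, 274.0] [627. -43.  19.] [602. -72.   5.] [650. -22.  21.]
pan_square 0.82 [242.0, 152.0, 308.0, 221.0] [610.  14.  18.] [583. -15.   5.] [635.  37.  20.]
pan_hex 0.92 [213.0, 86.0, 291.0, 156.0] [592.  70.  12.] [565.  43.   5.] [618.  95.  15.]
comb 0.58 [32.0, 100.0, 116.0, 261.0] [423.  16.   4.] [406. -58.  -0.] [445.  85.   6.]
lipstick_a 0.94 [350.0, 370.0, 382.0, 440.0] [ 693. -199.   51.] [ 685. -213.    4.] [ 703. -196.   77.]
perfume 0.45 [264.0, 223.0, 330.0, 272.0] [628. -43.  19.] [601. -71.   5.] [651. -23.  21.]
```

View pics/scene.png

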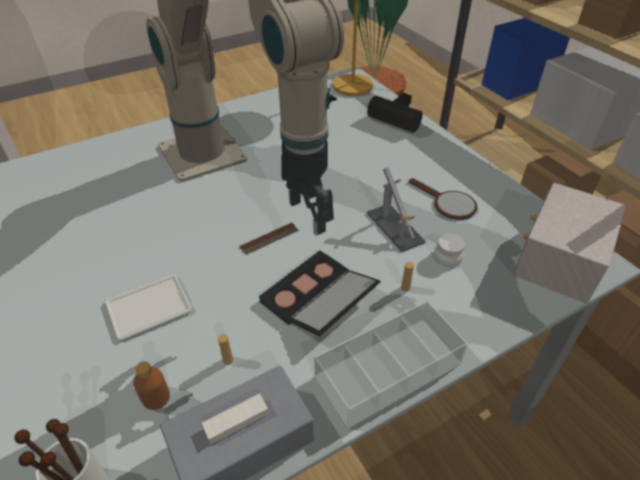

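View pics/wrist.png

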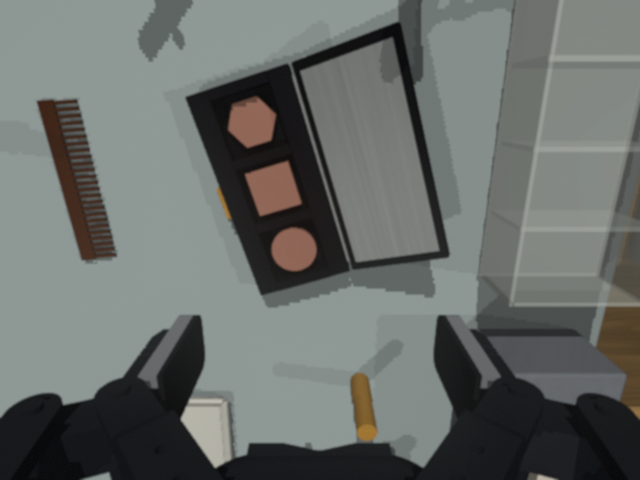

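The scene view shows the stand at about (397,220), the palette at (320,290) and the tray at (150,308). In the wrist view the hex pan is at (250,122), the square at (273,188) and the round at (294,249). I'll move above the stand, turning so that tool x lies along world +x.

Emit:
play_rows(targets=[[0, 4, -2, 0, 8.5], [0, 8, -4, 0, 17], [0, 12, -6, 0, 25.5], [0, 16, -8, 0, 34], [0, 20, -10, 0, 42.5], [0, 24, -10.5, 0, 51], [0, 28, -10.5, 0, 59.5], [0, 29.5, -10.5, 0, 68], [0, 29.5, -10.5, 0, 76.5], [0, 29.5, -10.5, 0, 85]])

```text
clock: 2.95
eef_pos: [544.7, 296.3, 256.2]
tool_rot: [-3.141, -0.0, 0.083]
force: [-0.2, -0.2, 0.1]
width: 85.4
gripper_force: 0.0
```

Run:
```python
from h import *
s=ctrl.read_state(); print(s['clock'],s['eef_pos'],s['tool_rot'],s['qpos'])
L=look('wrist');P=cloud(L);save('w2',L[0]);np.savez('w2.npz',P=P)
for n in('wand','stand'):
    for r in ctrl.trace('wrist',n)[:1]:
        m=r['pixels']&(L[1]>0);p=P[m];print(n,r['confidence'],r['bbox'],np.percentile(p,2,axis=0),np.percentile(p,98,axis=0))
        if n=='wand':
            w=p[p[:,2]>22]; c=w.mean(0); u=np.linalg.svd(w-c,full_matrices=0)[2][0]; print('axis',c,u)
z=P[...,2]; near=(abs(P[...,0]-547)<110)&(abs(P[...,1]-296)<70)
f=P[near&(z>5)&(z<11)]; r=cv2.minAreaRect(f[:,:2].astype(np.float32)); print(len(f),r)
for c in('scene','side'):
    Q=np.load(c+'.npz')['P']; n=(abs(Q[...,0]-547)<110)&(abs(Q[...,1]-296)<55)&(Q[...,2]>5.5)&(Q[...,2]<11); print(c,cv2.minAreaRect(Q[n][:,:2].astype(np.float32)))
```

```text
2.95 [544.65811579 296.27684442 256.1910378 ] [-3.14144305e+00 -4.21535124e-05  8.33232545e-02] [-0.81465403  0.62178514  0.45159005  1.6146211  -0.3118062   0.97730401
 -1.7482733 ]
wand 0.63 [296.1, 111.1, 337.5, 333.9] [485.97709313 288.89806381   8.16482102] [612.56222707 307.40220458 143.49281304]
axis [544.67164204 299.56728832  96.07913328] [-0.76119571  0.03302809  0.64768066]
stand 0.88 [273.1, 101.4, 367.5, 288.4] [478.13464455 265.07584786   6.45806023] [625.49280582 333.5889689  119.68499383]
9199 ((548.1520385742188, 299.42608642578125), (70.0447998046875, 159.3042449951172), 87.5036849975586)
scene ((548.1878662109375, 291.6312561035156), (82.11776733398438, 161.86944580078125), 87.5140151977539)
side ((550.0465087890625, 291.283203125), (94.60026550292969, 215.0498046875), 83.79988861083984)
```

View pics/w2.png

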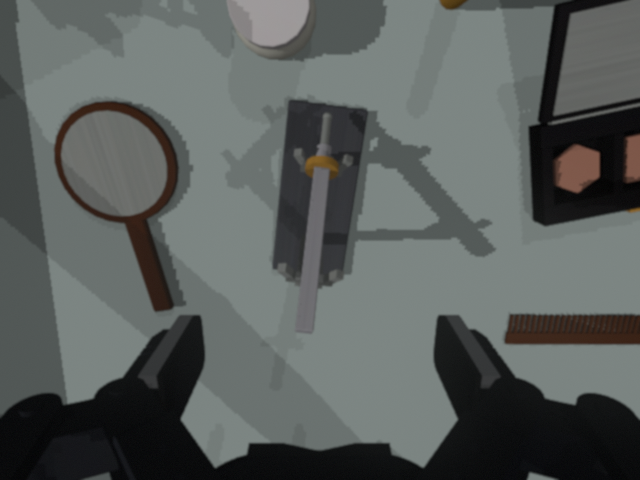

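The wand lies tip up in the picture (rod end at 326,115, collar at 320,165, handle end at 305,330). The stand yaw is -2.5° and stand_mid is about (547,299). I'll descend around the handle.

Emit:
play_rows(targets=[[0, 0.3, -0.3, 3, 7.3], [0, 0.3, -0.3, 7, 7.3], [0, 0.3, -0.3, 11, 7.3], [0, 0.3, -0.3, 14, 7.3], [0, 0.3, -0.3, 16, 7.3], [0, 0.3, -0.3, 16.4, 7.3], [0, 0.3, -0.3, 16.4, 7.3]])

```text
clock: 3.8
eef_pos: [547.8, 298.0, 92.1]
tool_rot: [3.141, 0.001, -0.039]
force: [0.0, 0.6, 0.1]
width: 85.4
gripper_force: 0.0
```

Run:
```python
from h import *
s=ctrl.read_state(); print(s['clock'],s['eef_pos'],s['tool_rot'],s['force'])
L=look('wrist');P=cloud(L);save('w3',L[0])
m=(abs(P[...,0]-565)<12)&(abs(P[...,1]-298)<25)&(P[...,2]>50)&(P[...,2]<110)
p=P[m]; print(len(p)); 
for x in range(555,577,4):
    q=p[abs(p[:,0]-x)<2]
    if len(q):print(x,q[:,1].min(),q[:,1].max(),np.median(q[:,2]))
```

```text
3.8 [547.81722256 297.95546138  92.14567355] [ 3.14145878e+00  6.91946551e-04 -3.88890165e-02] [0.02353356 0.56741565 0.05750124]
3063
555 292.8622389534958 304.8854897310579 88.02092929522226
559 292.6439170114264 304.4251353128342 84.7001030904979
563 292.5734802135714 304.40216836205497 81.29213265172118
567 292.56962152266266 304.3745348199428 77.84840343414965
571 287.298585896145 307.83290241975504 74.46213042359417
575 281.0895922374234 310.5178548273932 70.45116269596963
```

View pics/w3.png

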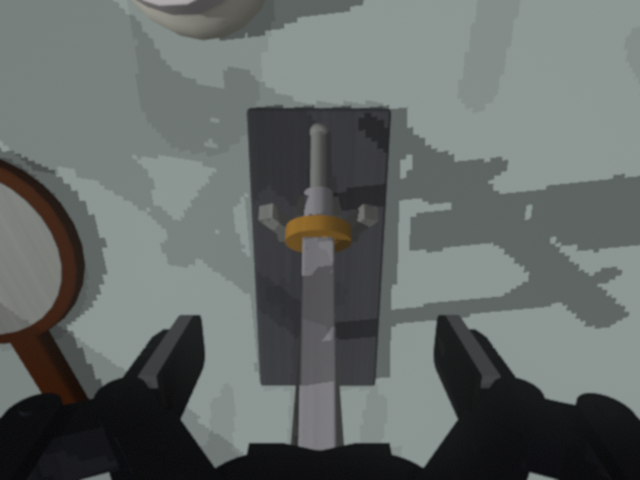

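Handle centre is at column 318, between the fingers (midpoint 318.5), and it is aligned within about 1 mm. Closing the gripper.

Emit:
play_rows(targets=[[0, 0, -0.1, 0, 0], [1, 0, -0.1, 0, 0], [1, 0, -0.1, 0, 0], [1, 0, -0.1, 0, 0], [1, 0, -0.1, 0, 0], [1, 0, -0.1, 0, 0], [1, 0, -0.1, 0, 0], [1, 0, -0.1, 0, 0], [1, 0, -0.1, 0, 0]])

```text
clock: 4.75
eef_pos: [547.8, 299.2, 92.5]
tool_rot: [-3.142, 0.0, -0.04]
force: [-1.0, -0.9, 4.0]
width: 10.6
gripper_force: 58.5
```

Emit:
play_rows(targets=[[1, 0, -0.1, -0.5, 0], [1, 0, -0.1, -2, 0], [1, 0, -0.1, -4.5, 0], [1, 0, -0.1, -7.5, 0], [1, 0, -0.1, -10, 0], [1, 0, -0.1, -11, 0], [1, 0, -0.1, -11, 0], [1, 0, -0.1, -11, 0]])

```text
clock: 5.55
eef_pos: [547.1, 300.2, 201.6]
tool_rot: [3.141, 0.001, -0.04]
force: [-0.5, -0.2, -1.9]
width: 10.8
gripper_force: 58.4
```

```bash
cat > tip.py <<'E'
from h import *
s=ctrl.read_state(); print(s['clock'],s['eef_pos'],s['tool_rot'],s['force'],s['width'],s['gripper_force'])
L=look('wrist');P=cloud(L);save('w4',L[0])
M=np.linalg.inv(T(s)); Q=P@M[:3,:3].T+M[:3,3]   # tool frame
m=(abs(Q[...,1])<16)&(Q[...,0]>12)&(Q[...,0]<90)&(Q[...,2]>5)&(Q[...,2]<85)
n,lab,st,_=cv2.connectedComponentsWithStats(m.astype(np.uint8)); m=lab==1+np.argmax(st[1:,4])
q=Q[m]; print(len(q),q.min(0),q.max(0))
for x in range(14,84,6):
    k=q[abs(q[:,0]-x)<1.5]
    if len(k): print(x,(k[:,1].min()+k[:,1].max())/2,np.ptp(k[:,1]),k[:,2].min())
E
python3 tip.py
```

```text
5.55 [547.14742902 300.24692521 201.64760026] [ 3.14119604e+00  1.23326935e-03 -3.99369672e-02] [-0.54833119 -0.15263953 -1.94010394] 10.802306002972161 58.361658453941345
5958 [ 12.01066821 -13.68520933   6.97855398] [73.99467248 12.04655099 65.84562896]
14 -0.7317196548850404 11.880772770391502 7.177785075496615
20 -0.5272972999680121 11.743123235419091 12.638095028577226
26 -0.5968501463188147 24.245757319998177 16.708043207212313
32 -0.7795312686008913 25.248333576879702 22.50553835956717
38 -0.7462655137981073 24.448256455316823 20.735108297796984
44 -0.7665320961883708 11.865628223209342 24.30780864706051
50 -0.7608415857056912 10.119521103199418 38.02465562519146
56 -0.767994605293012 6.318298909313 45.84248886348959
62 -0.7705975478227174 6.462756585887519 51.80416940153188
68 -0.7662099980129824 7.481241960582452 56.83403857367685
74 -0.7833117236554017 5.693045712858748 61.858615791614625
```

View pics/w4.png

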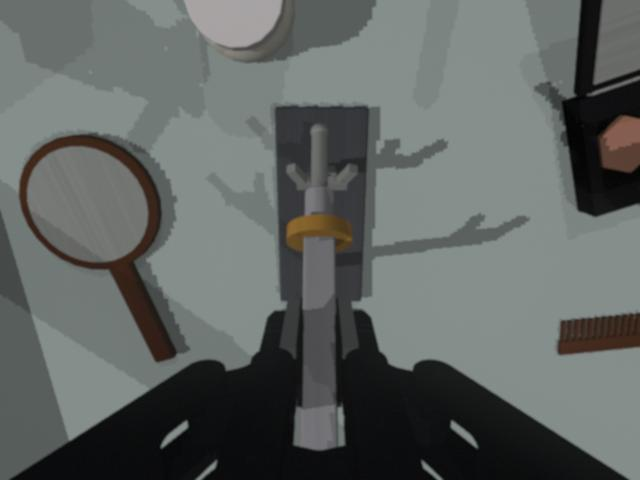

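The wand is held straight and square: ball tip at (318,128), collar at (318,232). Next I'll carry it over to the round pan.

Emit:
play_rows(targets=[[1, 0.2, 2.5, 0, 0], [1, 0.6, 7, 0, 0], [1, 0.9, 11.5, 0, 0], [1, 1.2, 16, 0, 0], [1, 1.5, 20.5, 0, 0], [1, 1.8, 25, 0, 0], [1, 2.1, 29.5, 0, 0], [1, 2.3, 33, 0, 0], [1, 2.3, 34.5, 2, 0], [1, 2.3, 34.5, 5, 0]])

```text
clock: 6.6
eef_pos: [557.3, -49.7, 152.2]
tool_rot: [3.139, -0.002, -0.046]
force: [0.4, 0.8, -0.3]
width: 10.8
gripper_force: 58.5
```

Run:
```python
from h import *
W=np.load('wrist.npz');P=W['P']
for n,c in (('round',(626.5,-47.5)),('square',(609,10)),('hex',(591.5,69))):
    k=P[np.hypot(P[...,0]-c[0],P[...,1]-c[1])<15]; print(n,np.percentile(k[:,2],[5,50,95]))
# well mouths: dark below-rim pixels ; rim height check
a=np.radians(17); 
m=(abs(P[...,2]-22)<4)&(np.hypot(P[...,0]-609,P[...,1]-10)<115)&(P[...,0]<680)
for c in ((617.7,-18.8),(600.3,39.5)):
    k=P[np.hypot(P[...,0]-c[0],P[...,1]-c[1])<3]; print('rim',np.median(k[:,2]))
s=ctrl.read_state(); print(s['eef_pos'],s['force'])
L=look('wrist');Q=cloud(L);save('w5',L[0])
for n in('pan_round','pan_square','pan_hex'):
    for r in ctrl.trace('wrist',n)[:1]:
        p=Q[r['pixels']&(L[1]>0)]; print(n,r['confidence'],np.median(p,0),(np.percentile(p,2,axis=0)+np.percentile(p,98,axis=0))/2)
```

```text
round [18.49406649 19.73014651 20.85140704]
square [ 18.38630034 291.38660429 315.58098142]
hex [12.05173906 13.31469482 14.59821136]
rim 22.24812512266351
rim 22.32433653544126
[557.31399821 -49.74375467 152.17275899] [ 0.36696138  0.83031852 -0.28452179]
pan_round 0.9 [630.29328009 -43.93999396  18.87468313] [626.70494081 -45.76936515  13.1491472 ]
pan_square 0.59 [610.86561704  10.1512261   17.63912254] [609.20605563  11.77934258  12.4584169 ]
pan_hex 0.96 [593.03741725  69.10495249  12.64795719] [591.11228511  71.67559811  10.00258767]
```

View pics/w5.png

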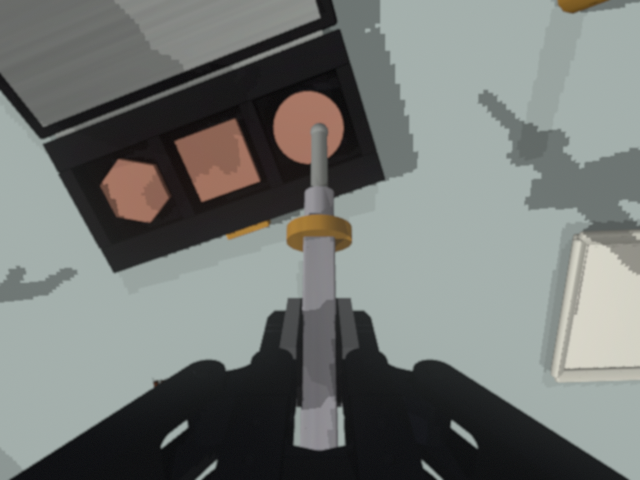

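The ball tip (318,128) is over the round pan (centre 308,127). I'll descend to about 5 mm above the expected contact.

Emit:
play_rows(targets=[[1, 0, -0.4, 2, 0], [1, 0, -0.4, 4, 0], [1, 0, -0.4, 5.4, 0], [1, 0, -0.4, 5.8, 0], [1, 0, -0.4, 5.8, 0], [1, 0, -0.4, 5.8, 0]])

```text
clock: 7.4
eef_pos: [557.8, -41.5, 95.1]
tool_rot: [3.141, -0.001, -0.04]
force: [0.3, -0.1, -0.1]
width: 10.9
gripper_force: 58.5
```

Emit:
play_rows(targets=[[1, 0, 0, 0.1, 0], [1, 0, 0, 0.2, 0], [1, 0, 0, 0.2, 0]])

```text
clock: 7.7
eef_pos: [557.2, -41.3, 92.6]
tool_rot: [-3.141, -0.0, -0.04]
force: [0.2, -0.8, -0.6]
width: 11.0
gripper_force: 58.5
```

Emit:
play_rows(targets=[[1, 0, 0.2, 0.05, 0], [1, 0, 0.2, 0.1, 0], [1, 0, 0.2, 0.15, 0], [1, 0, 0.2, 0.2, 0]])

```text
clock: 8.1
eef_pos: [557.0, -43.3, 90.2]
tool_rot: [-3.142, 0.0, -0.04]
force: [-0.7, -0.6, -0.2]
width: 11.1
gripper_force: 58.5
```

Emit:
play_rows(targets=[[1, 0, 0, 0.05, 0], [1, 0, 0, 0.1, 0]])

```text
clock: 8.3
eef_pos: [557.0, -43.3, 89.3]
tool_rot: [-3.142, 0.0, -0.04]
force: [0.9, 0.1, -1.3]
width: 11.0
gripper_force: 58.5
```

Emit:
play_rows(targets=[[1, 0, 0, 0.05, 0], [1, 0, 0, 0.05, 0]])

```text
clock: 8.5
eef_pos: [557.1, -43.3, 88.8]
tool_rot: [-3.142, -0.0, -0.04]
force: [-0.6, -0.8, 0.5]
width: 10.8
gripper_force: 58.5
```

Emit:
play_rows(targets=[[1, 0, 0, 0.05, 0], [1, 0, 0, 0.05, 0]])

```text
clock: 8.7
eef_pos: [557.0, -43.3, 88.4]
tool_rot: [-3.141, 0.0, -0.04]
force: [-0.9, -0.9, 1.0]
width: 11.2
gripper_force: 58.6
```

Emit:
play_rows(targets=[[1, 0, 0, 0.05, 0], [1, 0, 0, 0.05, 0]])

```text
clock: 8.9
eef_pos: [556.9, -43.3, 88.0]
tool_rot: [-3.141, 0.0, -0.04]
force: [-1.8, 0.5, 4.3]
width: 11.0
gripper_force: 58.9
```

Contact shows at TCP z 88.0 with about 4–5 N, so I'll hold here.

Emit:
play_rows(targets=[[1, 0, 0, 0, 0], [1, 0, 0, 0, 0], [1, 0, 0, 0, 0], [1, 0, 0, 0, 0], [1, 0, 0, 0, 0]])

```text
clock: 9.4
eef_pos: [556.9, -43.4, 88.0]
tool_rot: [-3.141, 0.0, -0.04]
force: [-1.3, -0.3, 5.7]
width: 11.1
gripper_force: 59.0
```

Emit:
play_rows(targets=[[1, 0, 0, -0.5, 0], [1, 0, 0, -3, 0], [1, -0.6, -1.5, -3.5, 0], [1, -1.5, -4, -3.5, 0], [1, -2, -5.6, -3.5, 0], [1, -2, -5.6, -3.5, 0], [1, -2, -5.6, -2, 0], [1, -2, -5.6, -0.7, 0], [1, -2, -5.6, -0.4, 0], [1, -2, -5.6, -0.4, 0]])

```text
clock: 10.4
eef_pos: [538.9, 12.5, 91.1]
tool_rot: [3.141, 0.001, -0.041]
force: [-0.4, 0.6, -0.2]
width: 11.0
gripper_force: 58.6
```

Emit:
play_rows(targets=[[1, 0, 0, 0.05, 0], [1, 0, 0, 0.1, 0], [1, 0, 0, 0.1, 0]])

```text
clock: 10.7
eef_pos: [539.6, 13.3, 91.1]
tool_rot: [-3.141, -0.001, -0.04]
force: [0.2, 0.4, -0.6]
width: 11.1
gripper_force: 58.6
```

Emit:
play_rows(targets=[[1, 0, 0, 0.05, 0], [1, 0, 0, 0.1, 0], [1, 0, 0, 0.15, 0], [1, 0, 0, 0.15, 0]])

```text
clock: 11.1
eef_pos: [539.2, 13.4, 89.3]
tool_rot: [-3.142, 0.0, -0.04]
force: [0.5, 0.2, -0.9]
width: 11.1
gripper_force: 58.6
```

Emit:
play_rows(targets=[[1, 0, 0, 0.05, 0], [1, 0, 0, 0.1, 0], [1, 0, 0, 0.1, 0]])

```text
clock: 11.4
eef_pos: [539.2, 13.4, 88.2]
tool_rot: [-3.142, 0.0, -0.04]
force: [-0.3, 0.3, -0.6]
width: 11.1
gripper_force: 58.6
```

Emit:
play_rows(targets=[[1, 0, 0, 0.05, 0], [1, 0, 0, 0.05, 0]])

```text
clock: 11.6
eef_pos: [539.3, 13.4, 87.7]
tool_rot: [-3.142, 0.0, -0.04]
force: [-0.1, 0.2, -0.7]
width: 11.3
gripper_force: 58.6
```

Emit:
play_rows(targets=[[1, 0, 0, 0.05, 0], [1, 0, 0, 0.05, 0]])

```text
clock: 11.8
eef_pos: [539.3, 13.4, 87.3]
tool_rot: [-3.142, 0.0, -0.04]
force: [0.2, -0.8, -0.7]
width: 10.8
gripper_force: 58.6
```

Emit:
play_rows(targets=[[1, 0, 0, 0.05, 0], [1, 0, 0, 0.05, 0]])

```text
clock: 12.0
eef_pos: [539.3, 13.4, 86.9]
tool_rot: [-3.142, -0.0, -0.04]
force: [0.1, 0.4, 0.5]
width: 11.0
gripper_force: 58.6
```

Emit:
play_rows(targets=[[1, 0, 0, 0.03, 0], [1, 0, 0, 0.03, 0]])

```text
clock: 12.2
eef_pos: [539.2, 13.4, 86.6]
tool_rot: [-3.141, 0.0, -0.04]
force: [-1.4, 1.2, 2.8]
width: 11.3
gripper_force: 58.6
```

Contact at about 3 N. I'll press 0.2 mm more and hold.

Emit:
play_rows(targets=[[1, 0, 0, 0.02, 0], [1, 0, 0, 0.02, 0], [1, 0, 0, 0.02, 0], [1, 0, 0, 0.02, 0], [1, 0, 0, 0.02, 0], [1, 0, 0, 0.02, 0]])

```text
clock: 12.8
eef_pos: [539.2, 13.4, 86.4]
tool_rot: [-3.142, 0.0, -0.04]
force: [-2.0, 0.2, 4.1]
width: 10.8
gripper_force: 58.9
```

Emit:
play_rows(targets=[[1, 0, 0, -0.5, 0], [1, 0, 0, -3, 0], [1, -1, 3, -5, 0], [1, -2.5, 7.5, -5, 0], [1, -4, 12, -5, 0], [1, -5.5, 16.5, -5, 0], [1, -7, 21, -5, 0], [1, -8.5, 25.5, -5, 0], [1, -10, 29.5, -5, 0], [1, -10.9, 31.8, -5, 0]])

```text
clock: 13.8
eef_pos: [415.8, -304.3, 136.6]
tool_rot: [3.139, -0.0, -0.045]
force: [0.7, -0.1, -0.9]
width: 11.3
gripper_force: 58.7
```

Emit:
play_rows(targets=[[1, 0, 0, 0, 0], [1, 0, 0, 2, 0], [1, 0, 0, 4, 0], [1, 0, 0, 5.4, 0], [1, 0, 0, 5.7, 0], [1, 0, 0, 5.7, 0], [1, 0, 0, 5.7, 0]])

```text
clock: 14.5
eef_pos: [418.2, -299.9, 79.9]
tool_rot: [3.141, -0.001, -0.04]
force: [-0.1, -0.4, -0.9]
width: 10.9
gripper_force: 58.7
```

Emit:
play_rows(targets=[[1, 0, 0, 0.05, 0], [1, 0, 0, 0.1, 0], [1, 0, 0, 0.15, 0], [1, 0, 0, 0.2, 0], [1, 0, 0, 0.2, 0]])

```text
clock: 15.0
eef_pos: [417.6, -300.0, 77.3]
tool_rot: [-3.142, -0.0, -0.04]
force: [0.4, -0.5, -0.3]
width: 11.0
gripper_force: 58.7
```

Emit:
play_rows(targets=[[1, 0, 0, 0.05, 0], [1, 0, 0, 0.1, 0], [1, 0, 0, 0.1, 0]])

```text
clock: 15.3
eef_pos: [417.5, -299.9, 76.2]
tool_rot: [-3.141, 0.0, -0.04]
force: [0.1, -0.4, -1.5]
width: 10.9
gripper_force: 58.7
```

Emit:
play_rows(targets=[[1, 0, 0, 0.05, 0], [1, 0, 0, 0.05, 0]])

```text
clock: 15.5
eef_pos: [417.6, -299.9, 75.7]
tool_rot: [-3.141, 0.0, -0.04]
force: [-0.1, -0.6, 0.1]
width: 11.1
gripper_force: 58.7
```

Emit:
play_rows(targets=[[1, 0, 0, 0.05, 0], [1, 0, 0, 0.05, 0]])

```text
clock: 15.7
eef_pos: [417.6, -300.0, 75.3]
tool_rot: [-3.142, 0.0, -0.04]
force: [-0.2, 0.2, -1.1]
width: 11.1
gripper_force: 58.7
```

Emit:
play_rows(targets=[[1, 0, 0, 0.05, 0], [1, 0, 0, 0.05, 0]])

```text
clock: 15.9
eef_pos: [417.6, -300.0, 74.8]
tool_rot: [-3.142, -0.0, -0.04]
force: [-0.2, 0.5, 1.3]
width: 11.3
gripper_force: 58.6
```

Emit:
play_rows(targets=[[1, 0, 0, 0.04, 0], [1, 0, 0, 0.04, 0]])

```text
clock: 16.1
eef_pos: [417.5, -300.0, 74.6]
tool_rot: [-3.142, 0.0, -0.04]
force: [-0.9, -0.1, 3.5]
width: 11.2
gripper_force: 58.8
```

Emit:
play_rows(targets=[[1, 0, 0, 0.01, 0], [1, 0, 0, 0.01, 0], [1, 0, 0, 0.01, 0], [1, 0, 0, 0.01, 0], [1, 0, 0, 0.01, 0], [1, 0, 0, 0.01, 0]])

```text
clock: 16.7
eef_pos: [417.5, -300.0, 74.3]
tool_rot: [-3.142, 0.0, -0.04]
force: [-2.3, 0.5, 5.4]
width: 11.0
gripper_force: 59.0
```

Emit:
play_rows(targets=[[1, 0, 0, -0.5, 0], [1, 0, 0, -4, 0], [1, 0, 0, -8, 0], [1, 0.5, -3, -11, 0], [1, 1.3, -7.5, -12.7, 0], [1, 2.1, -12, -12.7, 0], [1, 2.9, -16.5, -12.7, 0], [1, 3.7, -21, -12.7, 0], [1, 4.5, -25.5, -12.7, 0], [1, 5.3, -30, -12.7, 0]])

```text
clock: 17.7
eef_pos: [483.1, -0.1, 201.5]
tool_rot: [-3.141, -0.001, -0.04]
force: [1.3, 0.0, -0.3]
width: 10.8
gripper_force: 58.6
```

Emit:
play_rows(targets=[[1, 0.8, -4.5, 0, 0], [1, 1.6, -9, 0, 0], [1, 2.4, -13.5, 0, 0], [1, 3.2, -18, 0, 0], [1, 4, -22.5, 0, 0], [1, 4.7, -26.5, 0, 0], [1, 5.1, -29.4, 0, 0], [1, 5.3, -30.4, 0, 0], [1, 5.3, -30.4, 0, 0], [1, 5.3, -30.4, 0, 0]])

```text
clock: 18.7
eef_pos: [547.8, 297.2, 201.2]
tool_rot: [3.14, 0.0, -0.042]
force: [-0.2, -0.5, 0.5]
width: 10.9
gripper_force: 58.7
```

```bash
python3 tip.py
python3 - <<'E'
from h import *
s=ctrl.read_state(); print(s['eef_pos'],s['tool_rot'])
L=look('wrist');P=cloud(L)
f=P[(abs(P[...,0]-547)<110)&(abs(P[...,1]-296)<70)&(P[...,2]>5)&(P[...,2]<11)]
print(cv2.minAreaRect(f[:,:2].astype(np.float32)))
E
```

```text
18.7 [547.76558739 297.20084825 201.19259511] [ 3.13984789e+00  3.47188832e-04 -4.18930060e-02] [-0.18986084 -0.45507882  0.51992446] 10.937622532695862 58.65388870239258
5951 [ 12.00057572 -13.56635941   7.32047646] [74.00561718 12.04073192 65.6846406 ]
14 -0.7313733312736588 11.915442016333657 7.320476464132668
20 -0.5533054094683223 11.719888253714942 11.838665116371317
26 -0.39901770228158284 23.857608774133837 16.679617714415116
32 -0.7332690273249511 25.393388950964265 22.547145416284536
38 -0.5342566938487323 24.9285230336846 21.024960350439102
44 -0.7553214520841038 11.854099431054692 23.763738178917436
50 -0.7381415687480057 10.114341406076164 38.36917195138338
56 -0.7608369363198904 6.352969630654684 46.96031535316419
62 -0.7712645716810016 6.447809284007349 51.830363113715805
68 -0.7744223504153922 7.471993960875409 57.51750561050136
74 -0.783332858584231 5.6900041795804555 61.542717097209504
[547.91774402 296.71935795 201.38427452] [ 3.13997639e+00  2.12912225e-04 -4.28833716e-02]
((547.8305053710938, 299.4210205078125), (70.12413787841797, 158.87254333496094), 87.49639892578125)
```

The wand hasn't shifted in the grip. I'll lower it to about 15 mm above home and correct y by +2 mm.

Emit:
play_rows(targets=[[1, 0, -0.2, 1, 0], [1, 0, -0.2, 3, 0], [1, 0, -0.2, 5, 0], [1, 0, -0.2, 7, 0], [1, 0, -0.2, 8.5, 0], [1, 0, -0.2, 9.2, 0], [1, 0, -0.2, 9.2, 0], [1, 0, -0.2, 9.2, 0]])

```text
clock: 19.6
eef_pos: [548.4, 301.2, 109.8]
tool_rot: [-3.141, -0.001, -0.041]
force: [-0.9, -0.5, 0.3]
width: 11.1
gripper_force: 58.7
```

Emit:
play_rows(targets=[[1, -0.1, 0.2, 0, 0], [1, -0.1, 0.2, 0, 0], [1, -0.1, 0.2, 0.4, 0], [1, -0.1, 0.2, 0.8, 0], [1, -0.1, 0.2, 1.1, 0], [1, -0.1, 0.2, 1.3, 0], [1, -0.1, 0.2, 1.4, 0], [1, -0.1, 0.2, 1.4, 0]])

```text
clock: 20.4
eef_pos: [546.7, 299.2, 95.1]
tool_rot: [3.141, 0.0, -0.04]
force: [-0.1, -0.3, -0.2]
width: 11.0
gripper_force: 58.7
```

Emit:
play_rows(targets=[[1, 0, 0, 0.1, 0], [1, 0, 0, 0.15, 0], [1, 0, 0, 0.2, 0], [1, 0, 0, 0.25, 0], [1, 0, 0, 0.25, 0]])

```text
clock: 20.9
eef_pos: [547.1, 299.3, 93.0]
tool_rot: [-3.141, -0.001, -0.04]
force: [0.3, 0.0, 1.0]
width: 11.0
gripper_force: 58.8
```

Emit:
play_rows(targets=[[1, 0, 0, 0.03, 0], [0.8, 0, 0, 0.03, 0], [0.6, 0, 0, 0.03, 0], [0.4, 0, 0, 0.03, 0], [0.2, 0, 0, 0.03, 0], [0, 0, 0, 0.03, 0], [0, 0, 0, 0.03, 0], [0, 0, 0, 0.03, 0], [0, 0, 0, 0.03, 0], [0, 0, 0, 0.03, 0]])

```text
clock: 21.9
eef_pos: [546.8, 299.3, 92.6]
tool_rot: [-3.142, -0.0, -0.04]
force: [1.2, 0.1, 0.4]
width: 85.2
gripper_force: 0.0
```

Emit:
play_rows(targets=[[0, 0, 0, -1, 0], [0, 0, 0, -3, 0], [0, 0, 0, -6, 0], [0, 0, 0, -9, 0], [0, 0, 0, -12, 0], [0, 0, 0, -15, 0], [0, 0, 0, -16.4, 0], [0, 0, 0, -16.4, 0], [0, 0, 0, -16.4, 0]])

```text
clock: 22.8
eef_pos: [546.1, 299.2, 255.7]
tool_rot: [3.141, 0.001, -0.04]
force: [-0.5, -0.3, -0.3]
width: 85.3
gripper_force: 0.0
```

Run:
```python
from h import *
s=ctrl.read_state(); print(s['clock'],s['eef_pos'],s['width'])
L=look('wrist');P=cloud(L);save('w6',L[0])
r=ctrl.trace('wrist','wand')[0]; p=P[r['pixels']&(L[1]>0)]
w=p[p[:,2]>22]; c=w.mean(0); print('axis',r['confidence'],c,np.linalg.svd(w-c,full_matrices=0)[2][0],np.percentile(w,2,axis=0),np.percentile(w,98,axis=0))
```

```text
22.8 [546.11634677 299.21771759 255.70231235] 85.34134957704198
axis 0.72 [545.46169052 300.22856765  95.45369772] [-0.75965251  0.02922898  0.64967202] [488.12381683 289.82868619  33.2930811 ] [614.15779572 307.92760005 143.47098821]
```

View pics/w6.png

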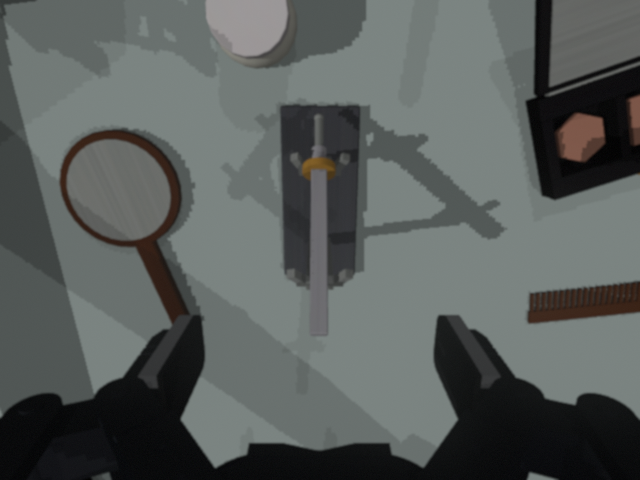

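The wand is back in both forks (tip at 318,118, collar at 318,167 up-slope of the low fork) with the same axis as at the start to within 1 mm. Handing in.

```bash
python3 -c "
from cell import ctrl
print(ctrl.finish_job())"
```

```text
the job is handed in; nothing more can be done
None
```

The wand touched the round pan, the square pan and the tray in that order, at about 4–6 N each for about half a second. It is back in its stand and released, and the job is handed in at about 23 s; no verdict was returned.

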